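# Clamp the end board onto a bottle crate

### The job

Glue-up on the wooden bottle crate: push the loose end board across the table until its back lies flat and tight against the near end of the crate, standing upright. Then take the two spring clamps off their stand and clip them over the top edges of the board and the crate end together, one near each end of the board, with the pads fully on the wood, and let go. Do not knock over or shift the can, the jug or the jar.

Things in the scene. Friction and masses are not known exactly. Their poses are not given: they have to be found in the camera images.
- crate: shallow half-built wooden bottle crate, fixed to the table: 200 deep (x) x 260 wide (y) x 100 mm high, open top. Origin at the bottom centre of the outer face of its near end wall; x points away from the robot, into the crate; that wall is 10 mm thick (x from 0 to 10 mm), 260 mm wide, its top edge 100 mm high; inside there are corner posts more than 100 mm from the middle
- board: loose wooden end board, 0.3 kg, L-shaped from the side, standing in front of the crate's near end. Board 10 mm thick, 200 wide (y), 100 high; along the foot of its robot side a batten 50 deep, 30 high, full width. Origin at the bottom centre of the board's back face (toward the crate), x points to the crate: board from x -10 to 0 mm, batten from -60 to -10 mm
- rack: clamp stand, fixed: dark upright wooden board 20 mm thick (y), 200 long (x), 100 mm high, on a foot 70 mm wide and 12 mm high; left or right of the crate. Origin at the bottom centre; x along its length
- clamp_a: first steel spring clamp with black grips and pads, 120 mm tall, 30 wide (y), 0.14 kg, astride the stand's top edge, jaws down, handles up. Origin at the centre of its 16 mm thick pivot barrel, which limits how deep an edge can enter; z up to the handles, y along the pivot; jaws open and handles close along x. Either clamp may go to either end
- clamp_a_grip (a point): grip point midway between the handles, 45 mm above the clamp's origin. Handles: flat plates 26 mm wide (y), 6 to 62 mm above the origin, outer faces 50 mm apart at the top and 44 mm here while on the stand; squeezed to their hard stop (about 14 N) parallel and 26 mm apart outside
- clamp_a_pads (a point): midway between the two pads, 46 mm below the clamp's origin. Pads span 34 to 58 mm below the origin, 24 mm wide (y); 20 mm apart on the stand; fully squeezed 33 mm apart at their upper and 43 mm at their lower ends, the jaw arms then reaching 34 mm out from the middle at the bottom
- clamp_b: second, identical steel spring clamp with black grips and pads, 120 mm tall, 30 wide (y), 0.14 kg, astride the stand's top edge, jaws down, handles up. Origin at the centre of its 16 mm thick pivot barrel, which limits how deep an edge can enter; z up to the handles, y along the pivot; jaws open and handles close along x. Either clamp may go to either end
- clamp_b_grip (a point): grip point midway between the handles, 45 mm above the clamp's origin. Handles: flat plates 26 mm wide (y), 6 to 62 mm above the origin, outer faces 50 mm apart at the top and 44 mm here while on the stand; squeezed to their hard stop (about 14 N) parallel and 26 mm apart outside
- clamp_b_pads (a point): midway between the two pads, 46 mm below the clamp's origin. Pads span 34 to 58 mm below the origin, 24 mm wide (y); 20 mm apart on the stand; fully squeezed 33 mm apart at their upper and 43 mm at their lower ends, the jaw arms then reaching 34 mm out from the middle at the bottom
- can: metal can with a paper band, 90 mm across and 115 mm high, on the other side of the crate from the stand; origin at the centre of its underside. Leave alone
- jug: green glass jug with a narrow neck, 100 mm across and 180 mm high, beyond the can, origin at the centre of its underside. Leave alone
- jar: clear jar with a white lid, 76 mm across and 110 mm high, standing inside the crate on its 8 mm floor, origin at the centre of its underside. Leave alone
Not all that is in view belongs to the job. What is meant by the board is not turquoise, and is the smaller of those in its own colour.

How it is judged:
By the outcome, as a careful person would: the job done as asked, in the order asked, and still so for the second after the job is handed in, with the robot touching nothing.
It also fails if it takes over 64 s, if anything falls off the work surface, if the arm or the gripper's body presses on something with over 40 N, if the wrist force passes 120 N, or if a joint passes its speed limit or range.

### The arm

A 6-joint arm with a two-finger parallel gripper is mounted at the origin on the work surface. World frame = base frame: x ahead of the robot, y to its left, z up, the work surface at z = 0. Lengths are in m, angles in rad, forces in N, time in s.
With the tool pointing down it reaches from about 0.35 to 0.725 m from the base axis. Payload 6 kg.
Tool frame: the origin (TCP) lies at the very end of the fingers, on their centre line; the grasp point (between the pads) lies 19 mm behind it; z points along the fingers, y is the line along which they close (so a half turn about z gives the same grasp; the last joint's range is limited). The gripper opens to 85 mm and grips with 20 to 120 N. Pads are 22 mm wide; open, the fingers measure 114 mm over their backs; the gripper's body (76 mm by 85 mm) begins 54 mm behind the grasp point. The pads swing forward as they close: fully open they stand 13 mm farther back than shut.
Start: joints at [-0.873, 0.04, 0.085, 0, -1.615, -0.334], TCP at [0.214, -0.561, 0.205] pointing down, gripper open.
Joint ranges: [-2.56, 2.56], [-1.29, 2.01], [-1.08, 1.49], [-3.29, 1.98], [-2.81, -0.18], [-2.99, 2.99]. Speed limits (rad/s): [2.57, 2.57, 3.01, 3.14, 3.14, 3.14].

### API

Orientations are given as a unit quaternion [w, x, y, z].
In Python, from cell import bot, camera, calibration, finish_job, masks_of, pinpoint gives the robot as it stands.
- The arm moves only by the shell command python3 -m pendant 'ROWS' [OPENING] [FORCE]. ROWS is JSON, one flat list of numbers, 6 for each row, row after row: the shift along the world's x, y, z in m, then the turn, a rotation vector about the world's x, y, z in degrees. In form: [dx, dy, dz, wx, wy, wz, dx, dy, dz, wx, wy, wz, ...]. A call has 1 to 8 rows; each row is the pose to reach, as a shift and turn from the pose commanded when the call began; what a row does not reach only later rows make up. A row lasts 1/12 s, in which the tool goes at most 41.7 mm and 7.16 degrees, less where a joint would pass 70% of its speed; a pose out of reach is approached as far as the arm can. A call with a gripper value outside its range is refused whole. OPENING is the opening, from 0 (shut) to 1 (fully open), set as the call begins (- or left out, the last holds). The fingers move at their own pace and stop on an object; FORCE is the grip in N (left out, the last holds). Time passes only in rows, so rows that repeat a pose let the fingers close. It gives the time, the measured TCP pose, the force, the opening and the grip force at its end, in the units of the state.
- bot.get_state(): the state, without advancing time (a new reading comes with each control period).
- camera(name): name is "side" or "top" or "wrist"; returns the picture (384x512x3 uint8, red, green, blue); there is no depth.
- calibration(name): a dict with "mtx" (3x3 intrinsics, pixels), "k1" (the pictures are not rectified: a ray, as slopes to the right and down, at radius r is drawn at 1 + k1 r^2 times it, then the intrinsics apply), "view" (4x4, takes a point from world to camera coordinates). Camera axes: x right, y down, z forward; pixel columns grow to the right and rows downward; lengths in m; the calibration is good to about 2 mm. A picture is of the moment at which its call begins: read the wrist's pose just before it. calibration takes no time and is no camera call; for the wrist camera it gives the pose at the moment of the call.
- finish_job(): hands the job in; it is judged then, once.
Trained networks look in the newest picture that a camera, given by its name, has taken for a name from the list of things; names that differ only in an ending like _2 or _b are one class to them, and where a whole thing is asked for, a point or a joint stands for the part that bears it (a point fixed in the world has none). Each returns a list of dicts, best first, with "conf" (0 to 1); they miss things now and then, are a little off and sometimes report something else, mostly with a low value. They report only what shows in the picture. A call takes as long as a camera call. They do not tell look-alikes from the thing itself.
- masks_of(thing, camera): "pixels" (384x512 bool, what is visible of it).
- pinpoint(thing, camera): "position" ([x, y, z] in m, in world coordinates, good to about 4 mm: a listed point, or the origin of a listed thing).
The state is a dict: "time_s": time; "joints": joint angles; "dq": joint speeds; "joint_torque": joint torques, N m; "eef_pos": TCP position; "tool_rot": TCP orientation; "ft_force": force on the tool from outside, world axes, zero at the start; "wrist_torque": the same for the moment, N m; "opening": opening from 0.0 (shut) to 1.0 (fully open); "grasp_force": force on a finger pad.
Only numpy, scipy, OpenCV 4.12 (cv2) and the standard library are available. Lean on these libraries where they do the work, as an engineer would, in place of code of your own. Each camera call takes 0.05 s, during which the arm holds its last target. There are 200 camera calls.

## Working session

There is one attempt and no reset: what is moved stays moved. The work goes in short steps, Python scripts to look and compute and a shell command to move; the robot and the scene stay as the last step left them, time stands still between calls to the robot, and variables do not carry over. Pictures are saved under pics/ and viewed, at most 10 in all, crops included, and the job is handed in when it is done.

```bash
ls; mkdir -p pics
python3 - <<'E'
from cell import *
import cv2,numpy as np
print(bot.get_state())
ims=[]
for c in ["side","top"]:
    im=camera(c); ims.append(im)
    k=calibration(c); print(c,k['mtx'].tolist(),k['k1'],np.round(k['view'],3).tolist())
    for t in ["crate","board","rack","clamp_a","clamp_a_grip","clamp_a_pads","can","jug","jar"]:
        for d in pinpoint(t,c): print(c,t,round(d['conf'],2),np.round(d['position'],4))
for c,im in zip(["side","top"],ims):
    cv2.imwrite(f"pics/{c}1.png",cv2.resize(im[...,::-1],(800,600)))
E
```

```text
pics
{'time_s': 0.0, 'joints': array([-8.73294378e-01,  4.08157831e-02,  8.37888427e-02, -4.46118189e-04,
       -1.61548549e+00, -3.33697601e-01]), 'dq': array([-2.00767812e-05, -7.51751945e-04,  3.10920130e-04,  8.84997599e-04,
       -1.34697635e-03, -4.50545587e-04]), 'joint_torque': array([-1.25402865e-03, -3.68208539e+01,  3.47415698e+01,  6.93256214e+00,
       -5.47787145e-03, -5.13683005e-06]), 'eef_pos': array([ 0.21343252, -0.56035515,  0.204168  ]), 'tool_rot': array([-2.29193651e-04, -1.80910232e-01,  9.83499213e-01,  8.56377471e-04]), 'ft_force': array([0.39304587, 0.76054894, 0.40970364]), 'wrist_torque': array([-0.0041405 ,  0.01023038,  0.0154652 ]), 'grasp_force': 0.0, 'opening': 1.001973659498496}
side [[470.1758045089335, 0.0, 266.16543504805117], [0.0, 470.1758045089335, 195.31340173360573], [0.0, 0.0, 1.0]] -0.1547507527987951 [[0.704, -0.71, 0.003, -0.34], [-0.538, -0.536, -0.65, 0.366], [0.463, 0.456, -0.76, 1.336], [0.0, 0.0, 0.0, 1.0]]
side crate 0.41 [ 4.934e-01  2.874e-01 -4.000e-04]
side board 0.74 [ 0.2314  0.2098 -0.0006]
side rack 0.68 [ 0.5135 -0.2835
[... 470 characters left out ...]
.0, 1.0]] -0.04996865633939642 [[-0.01, -1.0, -0.01, 0.013], [-0.993, 0.011, -0.121, 0.533], [0.121, 0.009, -0.993, 1.379], [0.0, 0.0, 0.0, 1.0]]
top crate 0.71 [ 0.5916 -0.0167 -0.002 ]
top board 0.92 [ 7.881e-01 -3.128e-01 -6.000e-04]
top board 0.69 [ 0.2278  0.2099 -0.0032]
top board 0.67 [ 0.5262 -0.0031 -0.0006]
top rack 0.73 [ 0.5051 -0.2844  0.0034]
top clamp_a 0.57 [ 0.4549 -0.2725  0.1155]
top clamp_a 0.52 [ 0.5615 -0.2908  0.1201]
top clamp_a_grip 0.74 [ 0.5675 -0.2905  0.159 ]
top clamp_a_grip 0.19 [ 0.564  -0.2892  0.1171]
top clamp_a_pads 0.53 [ 0.5669 -0.2937  0.0709]
top can 0.9 [ 0.4934  0.2835 -0.0008]
top jug 0.6 [0.6223 0.3009 0.0031]
top jar 0.88 [ 0.7052 -0.0551  0.0076]
```

View pics/side1.png

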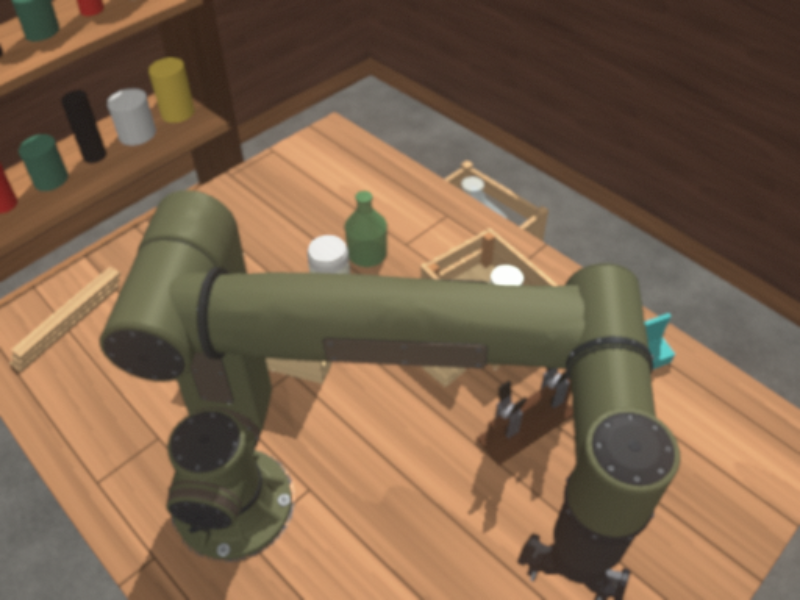

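View pics/top1.png

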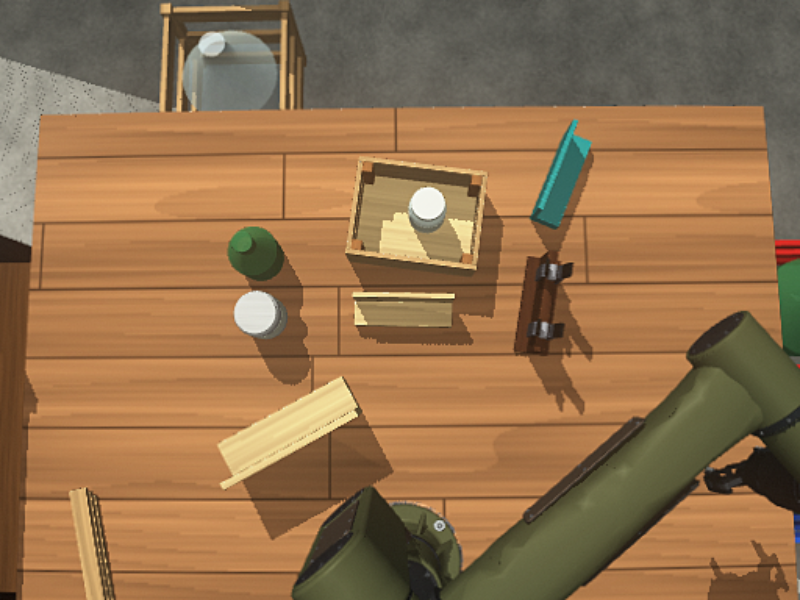

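The top view shows the small light-wood board at (355–455, 293–328), just in front of the crate (346–487, 158–270). The bigger light board at (220–358, 380–488) and the turquoise one are decoys, and the two clamps stand on the rack at (550, 268) and (540, 328). Side view is mostly blocked by the arm, so I'll move the wrist camera over the scene.

```bash
python3 -m pendant '[0.04,0.08,0.155,0,0,0, 0.1,0.2,0.155,0,0,-10, 0.1,0.2,0.155,0,0,-14, 0.1,0.2,0.155,0,0,-20,0.1,0.2,0.155,0,0,-28,0.1,0.2,0.155,0,0,-28,0.1,0.2,0.155,0,0,-28,0.1,0.2,0.155,0,0,-28]'
python3 -m pendant '[0.08,0.22,0,0,0,0,0.08,0.22,0,0,0,0,0.08,0.22,0,0,0,0,0.08,0.22,0,0,0,0,0.08,0.22,0,0,0,0,0.08,0.22,0,0,0,0,0.08,0.22,0,0,0,0,0.08,0.22,0,0,0,0]'
cat > h.py <<'E'
import numpy as np, cv2
from scipy.optimize import minimize, least_squares
from scipy.spatial.transform import Rotation as R
from cell import *
def proj(P,k):
    P=np.atleast_2d(P); V=np.asarray(k['view']); c=P@V[:3,:3].T+V[:3,3]
    s=c[:,:2]/c[:,2:]; s=s*(1+k['k1']*(s**2).sum(1,keepdims=True))
    M=np.asarray(k['mtx']); return s*[M[0,0],M[1,1]]+M[:2,2]
def box(x0,x1,y0,y1,z0,z1):
    return np.array([[x,y,z] for x in(x0,x1) for y in(y0,y1) for z in(z0,z1)])/1000.
BOXES=dict(crate=[box(0,200,-130,130,0,100)],
 board=[box(-10,0,-100,100,0,100),box(-60,-10,-100,100,0,30)],
 rack=[box(-100,100,-10,10,0,100),box(-100,100,-35,35,0,12)])
def place(P,p):
    return P@R.from_euler('z',p[2]).as_matrix().T+[p[0],p[1],0]
def fit(thing,cams,p0):
    """cams: list of (mask,calib); fit x,y,yaw by silhouette"""
    def cost(p):
        c=0
        for m,k in cams:
            r=np.zeros((384*4,512*4),np.uint8)
            for b in BOXES[thing]:
                q=proj(place(b,p),k)*4+1.5
                cv2.fillConvexPoly(r,cv2.convexHull(np.round(q).astype(np.int32)),1)
            r=cv2.resize(r.astype(np.float32),(512,384),interpolation=cv2.INTER_AREA)
            c+=np.abs(r-m).sum()/m.sum()
        return c
    S=np.array([p0]+[np.array(p0)+d for d in ([.008,0,0],[0,.008,0],[0,0,.05])])
    r=minimize(cost,p0,method='Nelder-Mead',options=dict(initial_simplex=S,xatol=1e-4,fatol=1e-4))
    return r.x,r.fun
def outline(im,thing,p,k,col):
    for b in BOXES[thing]:
        q=proj(place(b,p),k)
        for i in range(8):
            for j in range(i):
                if bin(i^j).count('1')==1: cv2.line(im,*[tuple(int(v) for v in q[n]) for n in(i,j)],col,1,cv2.LINE_AA)
E
python3 - <<'E'
from h import *
s=bot.get_state(); print(s['eef_pos'],s['tool_rot'],s['joints'])
k=calibration('wrist'); V=np.array(k['view']); print('campos',-V[:3,:3].T@V[:3,3],'axes',np.round(V[:3,:3],2).tolist(),k['mtx'][0][0],k['k1'])
im=camera('wrist')
for t in ["crate","board","rack","clamp_a","clamp_a_grip","jar"]:
    for d in pinpoint(t,'wrist'): print(t,round(d['conf'],2),np.round(d['position'],4))
cv2.imwrite('pics/w1.png',cv2.resize(im[...,::-1],(800,600)))
t=camera('top'); kt=calibration('top'); o=t.copy()
G=dict(crate=[.5916,-.0167,-.11],board=[.5262,-.0031,0],rack=[.508,-.284,-.17])
for n,p0 in G.items():
    kk=kt
    best=None
    for d in masks_of(n,'top'):
        q=proj([[p0[0]+(.1 if n=='crate' else 0),p0[1],.05]],kt)[0]
        ys,xs=np.nonzero(d['pixels'])
        if np.hypot(xs.mean()-q[0],ys.mean()-q[1])<25: best=d['pixels']; break
    if best is None: print(n,'no mask'); continue
    m=best.astype(np.uint8)
    if n=='crate':
        c=max(cv2.findContours(m,cv2.RETR_EXTERNAL,cv2.CHAIN_APPROX_NONE)[0],key=cv2.contourArea); m=cv2.fillPoly(m,[cv2.convexHull(c)],1)
    p,f=fit(n,[(m,kt)],p0); print(n,np.round(p,4),np.degrees(p[2]),f)
    outline(o,n,p,kt,(255,0,0))
cv2.imwrite('pics/t2.png',cv2.resize(o[60:260,180:447,::-1],(800,600),interpolation=cv2.INTER_CUBIC))
E
```

```text
time_s: 1.67
eef_pos: [0.3152, -0.3583, 0.3649]
tool_rot: [0.003, 0.061, 0.998, -0.002]
ft_force: [-0.4, -0.9, 0.6]
opening: 1.0
grasp_force: 0.0
time_s: 2.33
eef_pos: [0.3938, -0.1397, 0.3599]
tool_rot: [-0.0, 0.061, 0.998, 0.0]
ft_force: [-1.0, -0.5, -0.1]
opening: 1.001
grasp_force: 0.0
[ 0.39382287 -0.13974664  0.3599104 ] [-1.61468274e-04  6.08059143e-02  9.98149595e-01  3.11228603e-05] [ 1.48434076e-01 -3.65119825e-01  1.65816979e-02 -1.37920092e-04
 -1.95280080e+00 -1.84096869e+00]
campos [ 0.31918866 -0.12976229  0.52791589] axes [[0.12, 0.99, 0.0], [0.95, -0.12, 0.29], [0.29, -0.03, -0.96]] 315.91489666769803 -0.04625942265548295
crate 0.84 [ 0.5933 -0.021  -0.0024]
board 0.85 [ 5.327e-01 -8.000e-04  1.000e-04]
board 0.84 [ 0.2252  0.2101 -0.0012]
board 0.8 [ 0.7895 -0.3099 -0.0017]
board 0.63 [ 0.5642 -0.2923  0.161 ]
rack 0.59 [ 0.5104 -0.2809  0.0023]
clamp_a 0.63 [ 0.5623 -0.295   0.1189]
clamp_a 0.6 [ 0.4571 -0.2666  0.1144]
clamp_a_grip 0.64 [ 0.5645 -0.2924  0.1629]
clamp_a_grip 0.52 [ 0.4545 -0.2716  0.1607]
clamp_a_grip 0.3 [ 0.7059 -0.0497  0.0059]
jar 0.9 [ 0.7066 -0.0505  0.0065]
crate [ 0.5918 -0.0173 -0.1401] -8.025116260965936 0.027283511269276393
board [ 0.5304 -0.003  -0.0097] -0.5565870598126572 0.20961868037703513
rack [ 0.5144 -0.2831 -0.1536] -8.80264615394021 2.7288939790575917
```

View pics/w1.png

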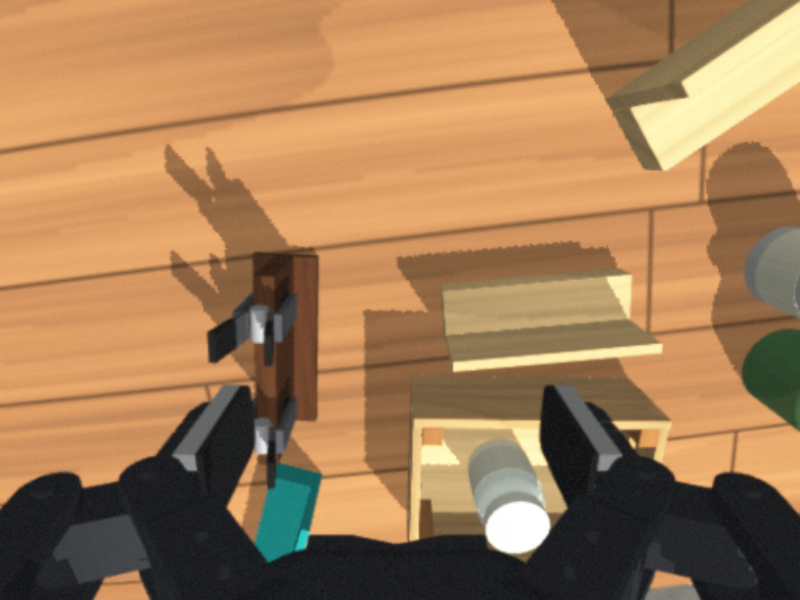

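View pics/t2.png

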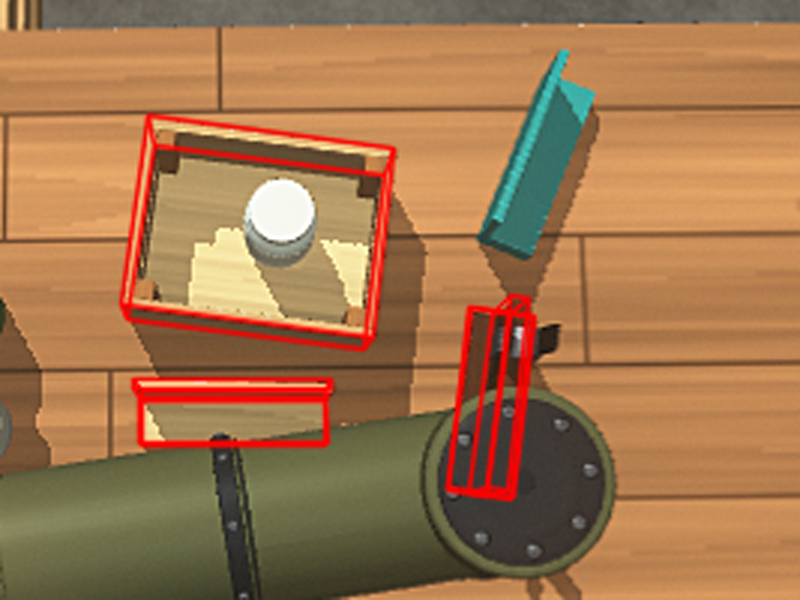

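The overlay outlines fit the crate (0.592, −0.017, yaw −8°) and the board (0.530, −0.003, yaw −0.6°) closely. The wrist view shows the board free-standing with its batten towards the robot, at (440–660, 272–370). I'll come down behind the batten with the fingers open and square to the crate.

```bash
python3 -m pendant '[0.042,0.148,0,0,0,-1,0.042,0.148,0,0,0,-1,0.042,0.148,-0.02,0,0,-1,0.042,0.148,-0.06,0,0,-1,0.042,0.148,-0.2,0,0,-1,0.042,0.148,-0.2,0,0,-1,0.042,0.148,-0.2,0,0,-1,0.042,0.148,-0.2,0,0,-1]' 1
python3 -m pendant '[0,0,-0.04,0,0,0,0,0,-0.08,0,0,0,0,0,-0.12,0,0,0,0,0,-0.14,0,0,0,0,0,-0.15,0,0,0,0,0,-0.155,0,0,0,0,0,-0.157,0,0,0,0,0,-0.157,0,0,0]'
python3 - <<'E'
from h import *
s=bot.get_state(); print(s['eef_pos'],s['tool_rot'],s['ft_force'])
im=camera('wrist'); print([(round(d['conf'],2),np.round(d['position'],4)) for d in pinpoint('board','wrist')])
cv2.imwrite('pics/w3.png',im[...,::-1])
E
```

```text
time_s: 3.55
eef_pos: [0.4341, 0.0075, 0.1558]
tool_rot: [-0.002, 0.071, 0.997, -0.0]
ft_force: [0.8, 1.2, -0.5]
opening: 1.002
grasp_force: 0.0
time_s: 4.22
eef_pos: [0.4364, 0.0075, 0.0045]
tool_rot: [0.001, 0.071, 0.997, 0.0]
ft_force: [0.2, 0.4, 0.3]
opening: 1.001
grasp_force: 0.0
[0.43644216 0.00753542 0.00449123] [9.33401091e-04 7.10815822e-02 9.97470013e-01 3.31079380e-04] [0.15310696 0.44567538 0.25777926]
[(0.57, array([ 0.5307, -0.0038,  0.0021]))]
```

View pics/w3.png

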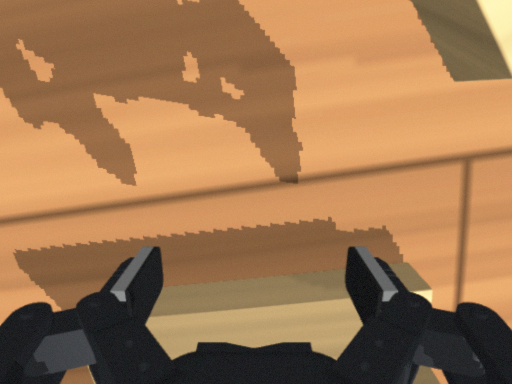

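The fingers are just behind the batten, centred and clear of everything. Now I'll push along the crate's x axis, in slowing steps.

```bash
python3 -m pendant '[0.0099,-0.0014,0,0,0,0,0.0188,-0.0027,0,0,0,0,0.0267,-0.0038,0,0,0,0,0.0347,-0.0049,0,0,0,0,0.0426,-0.006,0,0,0,0,0.0505,-0.0071,0,0,0,0,0.0584,-0.0083,0,0,0,0,0.0644,-0.0091,0,0,0,0]'
python3 -m pendant '[0.003,-0.0004,0,0,0,0,0.006,-0.0008,0,0,0,0,0.009,-0.0013,0,0,0,0,0.011,-0.0016,0,0,0,0,0.013,-0.0018,0,0,0,0,0.013,-0.0018,0,0,0,0]'
python3 - <<'E'
from h import *
k=calibration('top'); im=camera('top'); o=im.copy()
for d in pinpoint('board','top'): print(round(d['conf'],2),np.round(d['position'],4))
for d in masks_of('board','top'):
    ys,xs=np.nonzero(d['pixels']); print(d['conf'],xs.mean(),ys.mean(),len(xs))
outline(o,'crate',[.5918,-.0173,-.14],k,(255,0,0))
cv2.imwrite('pics/t4.png',cv2.resize(o[80:230,200:400,::-1],(800,600),interpolation=cv2.INTER_CUBIC))
E
```

```text
time_s: 4.98
eef_pos: [0.5008, -0.002, 0.0032]
tool_rot: [0.0, 0.071, 0.997, 0.0]
ft_force: [-0.5, 0.8, -0.4]
opening: 0.998
grasp_force: 0.0
time_s: 5.48
eef_pos: [0.513, -0.0036, 0.0031]
tool_rot: [-0.0, 0.071, 0.997, -0.0]
ft_force: [-1.2, -0.2, 0.1]
opening: 0.999
grasp_force: 0.1
0.77 [ 0.2285  0.2076 -0.0015]
0.63 [ 0.7878 -0.3122  0.0031]
0.6 [ 0.5311 -0.0076 -0.0019]
0.91 275.7 199.70222222222222 450
0.73 358.9388984509466 113.77194492254733 1162
0.71 169.02843273231622 282.5991678224688 1442
0.24 354.3612334801762 173.74008810572687 227
0.23 348.88510638297873 210.91914893617022 235
```

View pics/t4.png

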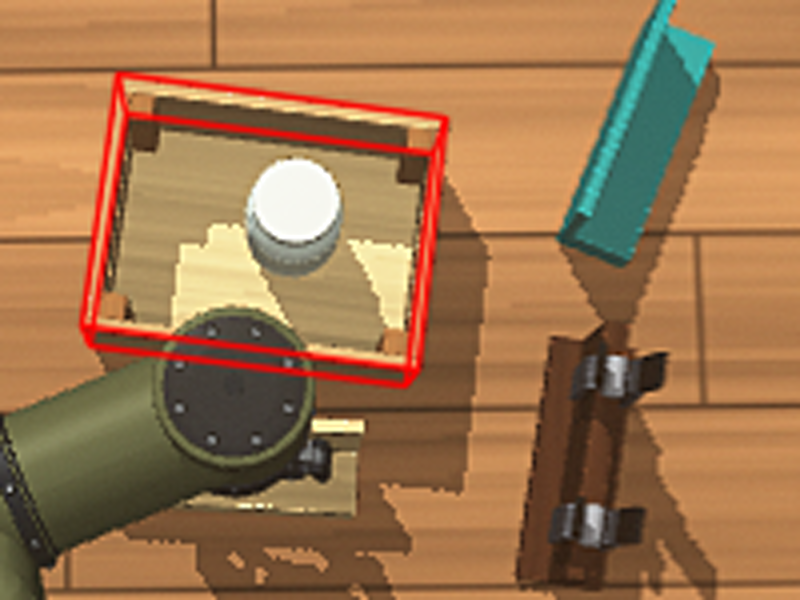

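The top picture shows the board still at its old place (right end at crop (365, 425)), although the TCP has moved on. I'll check with the wrist camera.

Run:
```python
from h import *
k=calibration('wrist'); im=camera('wrist'); o=im.copy()
s=bot.get_state(); p=s['eef_pos']; print(p)
outline(o,'board',[.5304,-.003,-.0097],k,(255,0,0))
outline(o,'crate',[.5918,-.0173,-.14],k,(0,255,0))
a=np.radians(82); y=np.array([np.cos(a),np.sin(a),0])
for z in (0,.013,.03):
  for sg in(-1,1):
    q=proj([p+sg*.0425*y+[0,0,z]],k)[0]; print(z,q); cv2.circle(o,tuple(int(v) for v in q),2,(0,0,255),-1)
cv2.imwrite('pics/w5.png',cv2.resize(o[...,::-1],(800,600)))
```

```text
[ 0.51285499 -0.00358196  0.00322546]
0 [178.86810184 230.99358941]
0 [325.41635751 230.4812521 ]
0.013 [173.49045495 240.89813181]
0.013 [330.61578682 240.35306595]
0.03 [165.18659217 256.21583713]
0.03 [338.64591661 255.6222155 ]
```

View pics/w5.png

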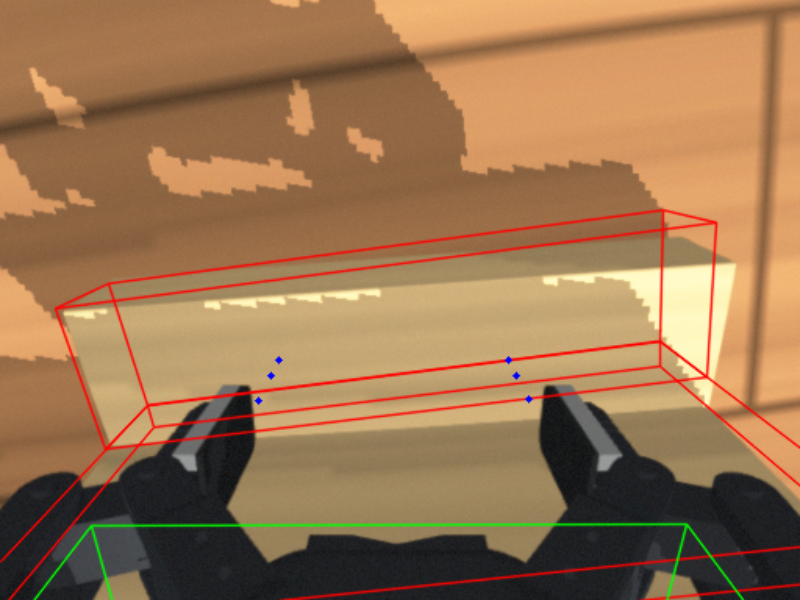

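The wrist picture shows the open fingertips (248, 390) sitting about 30 mm above the TCP height. They slid over the batten, which is only slightly shifted, and the board is still upright. I'll lift, go back, close the fingers most of the way so the tips come down, and push again.

```bash
python3 -m pendant '[0,0,0.04,0,0,0,-0.01,0.001,0.05,0,0,0,-0.045,0.006,0.05,0,0,0,-0.085,0.012,0.05,0,0,0,-0.085,0.012,0.05,0,0,0,-0.085,0.012,0.05,0,0,0,-0.085,0.012,0.05,0,0,0,-0.085,0.012,0.05,0,0,0]' 0.3 20
python3 -m pendant '[0,0,-0.02,0,0,0,0,0,-0.035,0,0,0,0,0,-0.043,0,0,0,0,0,-0.045,0,0,0,0,0,-0.045,0,0,0]'
python3 - <<'E'
from h import *
k=calibration('wrist'); im=camera('wrist'); o=im.copy()
s=bot.get_state(); p=s['eef_pos']; print(p,s['opening'],s['ft_force'])
m=[d for d in masks_of('board','wrist')]; print([(round(d['conf'],2),int(d['pixels'].sum())) for d in m])
print([(round(d['conf'],2),np.round(d['position'],4)) for d in pinpoint('board','wrist')])
outline(o,'board',[.5404,-.003,-.03],k,(255,0,0))
for z in (0,.015,.03):
    q=proj([p+[0,0,z]],k)[0]; cv2.circle(o,tuple(int(v) for v in q),2,(0,0,255),-1)
cv2.imwrite('pics/w6.png',cv2.resize(o[...,::-1],(800,600)))
E
```

```text
time_s: 6.35
eef_pos: [0.4285, 0.0085, 0.0533]
tool_rot: [0.0, 0.071, 0.997, -0.0]
ft_force: [0.1, 0.9, 0.2]
opening: 0.299
grasp_force: 0.0
time_s: 6.77
eef_pos: [0.4279, 0.008, 0.0075]
tool_rot: [-0.001, 0.071, 0.997, -0.001]
ft_force: [0.5, -0.6, 0.3]
opening: 0.298
grasp_force: 0.0
[0.42831244 0.00819884 0.00837466] 0.30012637938226877 [ 0.31917626  0.48395965 -0.69682046]
[(0.83, 8841), (0.6, 5086)]
[]
```

View pics/w6.png

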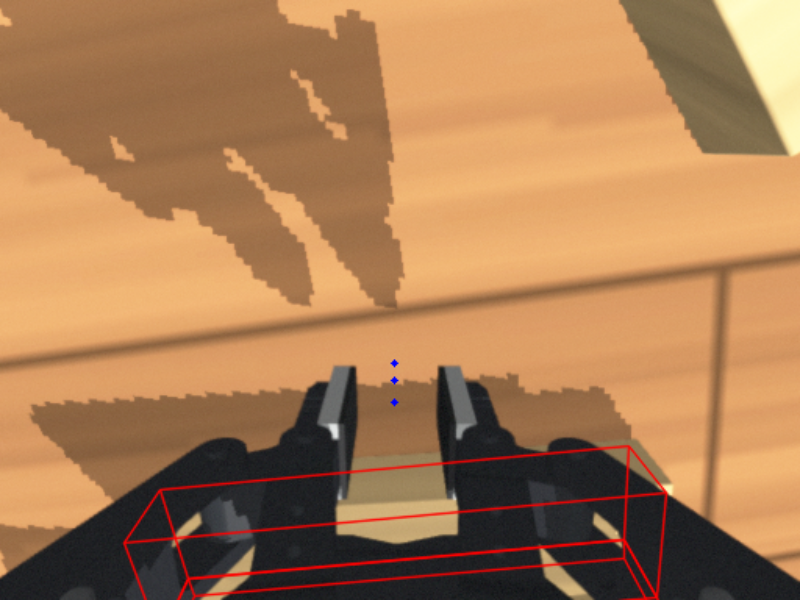

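Now the tips coincide with the TCP (395, 365), low behind the batten face (y≈460). Pushing again.

```bash
python3 -m pendant '[0.0099,-0.0014,0,0,0,0,0.0188,-0.0027,0,0,0,0,0.0267,-0.0038,0,0,0,0,0.0347,-0.0049,0,0,0,0,0.0426,-0.006,0,0,0,0,0.0505,-0.0071,0,0,0,0,0.0584,-0.0083,0,0,0,0,0.0644,-0.0091,0,0,0,0]'
python3 -m pendant '[0.004,-0.0006,0,0,0,0,0.008,-0.0011,0,0,0,0,0.012,-0.0017,0,0,0,0,0.016,-0.0023,0,0,0,0,0.018,-0.0025,0,0,0,0,0.020,-0.0028,0,0,0,0,0.02,-0.0028,0,0,0,0]'
python3 - <<'E'
from h import *
k=calibration('top'); im=camera('top'); o=im.copy()
s=bot.get_state(); print(s['eef_pos'],s['ft_force'])
for d in pinpoint('board','top'): print(round(d['conf'],2),np.round(d['position'],4))
outline(o,'crate',[.5918,-.0173,-.14],k,(255,0,0))
cv2.imwrite('pics/t7.png',cv2.resize(o[80:230,200:400,::-1],(800,600),interpolation=cv2.INTER_CUBIC))
E
```

```text
time_s: 7.58
eef_pos: [0.4932, -0.0008, 0.0084]
tool_rot: [0.0, 0.071, 0.997, 0.0]
ft_force: [-0.1, -1.2, -0.6]
opening: 0.303
grasp_force: 0.0
time_s: 8.17
eef_pos: [0.5125, -0.0036, 0.0081]
tool_rot: [-0.0, 0.071, 0.997, 0.0]
ft_force: [0.4, -0.6, -0.4]
opening: 0.302
grasp_force: 0.0
[ 0.51229169 -0.00350194  0.00811797] [-0.20126231 -0.88624112  0.44604705]
0.95 [ 0.2282  0.2084 -0.0009]
0.77 [ 0.7857 -0.3153 -0.0017]
0.73 [ 0.5296 -0.0045 -0.0037]
```

Run:
```python
from h import *
kt=calibration('top'); im=camera('top'); im0=cv2.imread('pics/t4.png')
print('flange px',[proj([[.512,-.0035,z]],kt)[0].round() for z in (0,.2,.3,.4)])
for c in('top','wrist'):
    k=calibration(c)
    if c=='wrist': camera(c)
    print(c,[(round(d['conf'],2),np.round(d['position'],3)) for d in pinpoint('board',c)])
    for d in masks_of('board',c):
        ys,xs=np.nonzero(d['pixels']); print(round(d['conf'],2),len(xs),'x',xs.min(),xs.max(),'y',ys.min(),ys.max())
    print('expect old',proj(place(BOXES['board'][0],[.5304,-.003,-.01]),k).round().tolist(),proj(place(BOXES['board'][1],[.5304,-.003,-.01]),k).round().tolist())
    print('expect flush',proj(place(BOXES['board'][0],[.5818,-.013,-.14]),k).round().tolist())
```

```text
flange px [array([258., 196.]), array([258., 189.]), array([258., 184.]), array([258., 178.])]
top [(0.88, array([ 0.228,  0.207, -0.003])), (0.75, array([ 0.788, -0.312, -0.002])), (0.69, array([ 0.532, -0.004,  0.   ]))]
0.8 1121 x 340 377 y 77 145
0.56 1213 x 141 229 y 242 311
expect old [[288.0, 193.0], [291.0, 190.0], [227.0, 193.0], [225.0, 190.0], [288.0, 190.0], [290.0, 187.0], [227.0, 190.0], [225.0, 187.0]] [[288.0, 209.0], [289.0, 208.0], [227.0, 209.0], [226.0, 208.0], [288.0, 193.0], [289.0, 192.0], [227.0, 193.0], [227.0, 192.0]]
expect flush [[290.0, 182.0], [293.0, 177.0], [230.0, 174.0], [228.0, 169.0], [291.0, 179.0], [293.0, 174.0], [231.0, 171.0], [228.0, 166.0]]
wrist [(0.73, array([ 0.532, -0.001,  0.002]))]
0.85 56560 x 12 511 y 151 383
expect old [[98.0, 256.0], [-33.0, 396.0], [418.0, 217.0], [570.0, 333.0], [102.0, 270.0], [-21.0, 417.0], [418.0, 232.0], [564.0, 357.0]] [[75.0, 180.0], [42.0, 196.0], [420.0, 134.0], [452.0, 142.0], [98.0, 256.0], [73.0, 283.0], [418.0, 217.0], [447.0, 238.0]]
expect flush [[104.0, 308.0], [-6.0, 470.0], [402.0, 307.0], [512.0, 468.0], [106.0, 321.0], [2.0, 486.0], [400.0, 320.0], [504.0, 484.0]]
```

View pics/t7.png

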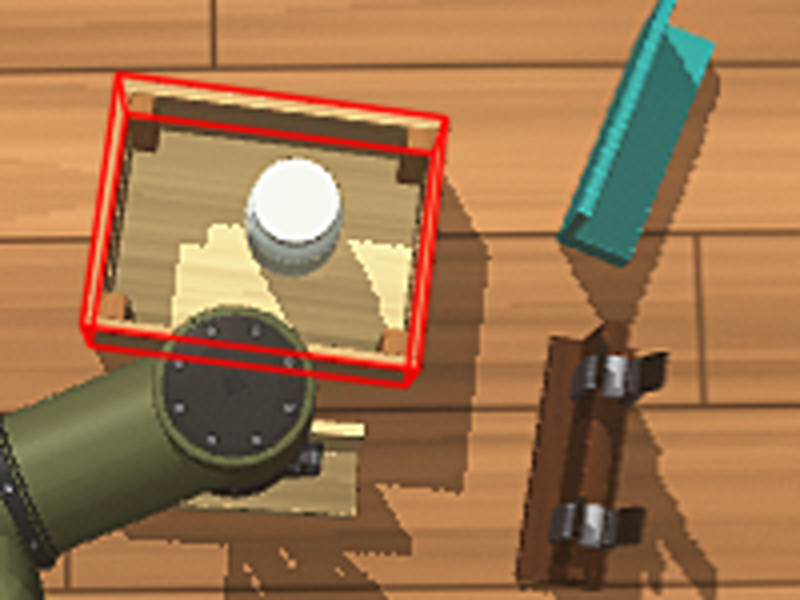

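```bash
python3 - <<'E'
from h import *
im=camera('wrist')
cv2.imwrite('pics/w8.png',im[...,::-1])
# dark finger silhouettes: columns through left finger tip & right
for x in (212,216,220,284,288,292):
    print(x,[int(v) for v in im[225:275:4,x].mean(1)])
s=bot.get_state(); print(s['joint_torque'],s['joints'],s['ft_force'])
E
python3 -m pendant '[0.006,-0.0008,0,0,0,0,0.012,-0.0017,0,0,0,0,0.012,-0.0017,0,0,0,0]'
python3 -m pendant '[0,0,-0.003,0,0,0,0,0,-0.003,0,0,0]'
```

```text
212 [167, 172, 171, 153, 123, 116, 114, 115, 116, 116, 118, 112, 236]
216 [170, 167, 159, 112, 116, 117, 117, 114, 114, 114, 110, 79, 148]
220 [171, 168, 160, 117, 115, 111, 93, 64, 38, 28, 29, 26, 55]
284 [170, 177, 155, 53, 35, 30, 34, 23, 27, 22, 20, 27, 23]
288 [169, 176, 160, 111, 118, 118, 109, 80, 45, 30, 26, 28, 42]
292 [172, 175, 159, 116, 111, 115, 115, 116, 113, 112, 113, 107, 127]
[ 2.12905998e-02 -2.65060240e+01  3.32649386e+01  6.65431827e+00
  1.41945896e-01 -9.66568245e-03] [ 3.86799745e-01 -1.29612404e-01 -4.41788969e-01 -1.10430188e-04
 -1.25856758e+00 -2.09984328e+00] [ 0.38702117 -0.82763468  0.04466657]
time_s: 8.87
eef_pos: [0.5254, -0.0053, 0.0082]
tool_rot: [0.0, 0.071, 0.997, 0.0]
ft_force: [-1.4, 0.4, -0.2]
opening: 0.303
grasp_force: 0.0
time_s: 9.03
eef_pos: [0.5252, -0.0052, 0.0062]
tool_rot: [0.001, 0.071, 0.997, -0.0]
ft_force: [-1.5, -0.4, 4.5]
opening: 0.295
grasp_force: 2.2
```

View pics/w8.png

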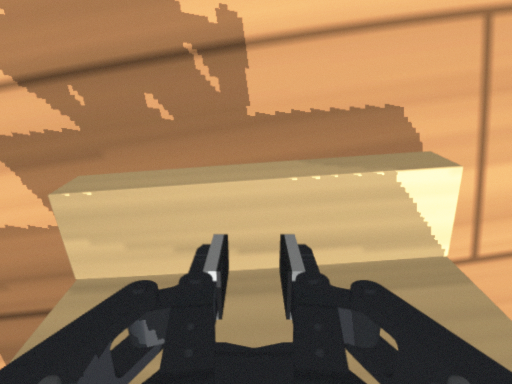

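The fingertips (215, 237) and (288, 237) sit above the batten top, and pressing down meets resistance at a TCP reading of 6 mm. So the real tips are about 24 mm shorter than the reported TCP. I'll go back behind the batten and touch the table to calibrate that.

```bash
python3 -m pendant '[0,0,0.04,0,0,0,-0.005,0.001,0.045,0,0,0,-0.045,0.006,0.045,0,0,0,-0.085,0.012,0.045,0,0,0,-0.1,0.014,0.03,0,0,0,-0.1,0.014,0.005,0,0,0,-0.1,0.014,-0.004,0,0,0,-0.1,0.014,-0.004,0,0,0]' 0.3 20
python3 -m pendant '[0,0,-0.003,0,0,0,0,0,-0.006,0,0,0,0,0,-0.009,0,0,0,0,0,-0.009,0,0,0]'
python3 -m pendant '[0,0,-0.003,0,0,0,0,0,-0.006,0,0,0,0,0,-0.006,0,0,0]'
python3 -m pendant '[0,0,-0.003,0,0,0,0,0,-0.003,0,0,0]'
python3 - <<'E'
from h import *
s=bot.get_state(); print(s['eef_pos'],s['ft_force'],s['joints'])
camera('wrist');print([(round(d['conf'],2),np.round(d['position'],3)) for d in pinpoint('board','wrist')])
E
```

```text
time_s: 9.7
eef_pos: [0.4229, 0.0084, -0.001]
tool_rot: [-0.002, 0.071, 0.997, -0.001]
ft_force: [0.1, 1.1, 0.3]
opening: 0.295
grasp_force: 0.0
time_s: 10.03
eef_pos: [0.4244, 0.0087, -0.008]
tool_rot: [-0.0, 0.071, 0.997, -0.0]
ft_force: [-0.3, 0.1, -0.6]
opening: 0.299
grasp_force: 0.0
time_s: 10.28
eef_pos: [0.424, 0.0087, -0.0145]
tool_rot: [-0.0, 0.071, 0.997, -0.0]
ft_force: [-0.5, -0.4, -0.1]
opening: 0.3
grasp_force: 0.0
time_s: 10.45
eef_pos: [0.424, 0.0087, -0.0174]
tool_rot: [-0.0, 0.071, 0.997, -0.0]
ft_force: [0.1, 0.4, -0.3]
opening: 0.303
grasp_force: 0.0
[ 0.42400629  0.00872443 -0.01737594] [ 0.07580214  0.4328632  -0.29399856] [ 5.02026776e-01 -3.80456020e-01 -6.93145320e-01 -3.23230213e-04
 -1.25879491e+00 -2.21510587e+00]
[]
```

No contact even at −17 mm, which confirms it: the tips are now about 7 mm above the table. Pushing at this height.

```bash
python3 -m pendant '[0.0119,-0.0017,0,0,0,0,0.0238,-0.0034,0,0,0,0,0.0337,-0.0047,0,0,0,0,0.0416,-0.0058,0,0,0,0,0.0495,-0.007,0,0,0,0,0.0574,-0.008,0,0,0,0,0.0644,-0.0091,0,0,0,0,0.0693,-0.0097,0,0,0,0]'
python3 -m pendant '[0.004,-0.0006,0,0,0,0,0.008,-0.0011,0,0,0,0,0.012,-0.0017,0,0,0,0,0.014,-0.002,0,0,0,0,0.014,-0.002,0,0,0,0]'
python3 - <<'E'
from h import *
s=bot.get_state(); print(s['eef_pos'],s['ft_force'])
kt=calibration('top'); im=camera('top'); cv2.imwrite('pics/t9.png',im[...,::-1])
print([(round(d['conf'],2),np.round(d['position'],3)) for d in pinpoint('board','top')])
camera('wrist');print([(round(d['conf'],2),np.round(d['position'],3)) for d in pinpoint('board','wrist')])
E
```

```text
time_s: 11.22
eef_pos: [0.494, -0.0011, -0.0169]
tool_rot: [-0.0, 0.071, 0.997, -0.0]
ft_force: [-3.0, 0.7, 1.6]
opening: 0.307
grasp_force: 1.2
time_s: 11.63
eef_pos: [0.5081, -0.0029, -0.0169]
tool_rot: [0.0, 0.071, 0.997, 0.0]
ft_force: [-0.9, -0.6, -0.1]
opening: 0.298
grasp_force: 0.0
[ 0.50806746 -0.00294437 -0.0168605 ] [-0.90907643 -0.59406127 -0.09234172]
[(0.97, array([ 0.79, -0.31,  0.  ]))]
[(0.61, array([ 0.577, -0.013, -0.   ]))]
```

```bash
python3 -m pendant '[0.004,-0.0006,0,0,0,0,0.007,-0.001,0,0,0,0,0.007,-0.001,0,0,0,0]'
python3 -m pendant '[0.002,-0.0003,0,0,0,0,0.004,-0.0006,0,0,0,0,0.004,-0.0006,0,0,0,0]'
python3 -m pendant '[0.002,-0.0003,0,0,0,0,0.003,-0.0004,0,0,0,0,0.003,-0.0004,0,0,0,0]'
```

```text
time_s: 12.08
eef_pos: [0.5151, -0.0039, -0.0168]
tool_rot: [0.0, 0.071, 0.997, 0.0]
ft_force: [-0.4, -0.6, -0.6]
opening: 0.301
grasp_force: 0.0
time_s: 12.33
eef_pos: [0.5189, -0.0046, -0.0169]
tool_rot: [0.0, 0.071, 0.997, 0.0]
ft_force: [0.4, 0.4, -0.0]
opening: 0.301
grasp_force: 0.0
time_s: 12.58
eef_pos: [0.5217, -0.005, -0.0169]
tool_rot: [-0.0, 0.071, 0.997, -0.0]
ft_force: [-1.5, -0.0, 0.1]
opening: 0.3
grasp_force: 0.5
```

```bash
python3 -m pendant '[0.002,-0.0003,0,0,0,0,0.003,-0.0004,0,0,0,0,0.003,-0.0004,0,0,0,0]'
python3 -m pendant '[0.0015,-0.0002,0,0,0,0,0.0025,-0.0003,0,0,0,0,0.0025,-0.0003,0,0,0,0]'
python3 - <<'E'
from h import *
k=calibration('wrist');camera('wrist');print([(round(d['conf'],2),np.round(d['position'],3)) for d in pinpoint('board','wrist')])
for d in masks_of('board','wrist')[:1]:
    p,f=None,None
    m=d['pixels']; 
    # front edges: first mask row per column
    xs=[x for x in range(40,470,30) if m[:,x].any()]; print([(x,int(np.argmax(m[:,x]))) for x in xs])
for dx in (0,-.005,-.01):
    c,s=np.cos(.14),np.sin(.14)
    q=proj(place(BOXES['board'][1],[.5918+dx*c,-.0173-dx*s,-.14]),k); print(dx,q[:4].round(1).tolist())
E
```

```text
time_s: 12.83
eef_pos: [0.5217, -0.0051, -0.017]
tool_rot: [-0.003, 0.071, 0.997, -0.0]
ft_force: [-17.0, 3.7, 12.3]
opening: 0.301
grasp_force: 8.8
time_s: 13.08
eef_pos: [0.5215, -0.0052, -0.017]
tool_rot: [-0.006, 0.071, 0.997, -0.0]
ft_force: [-31.3, 7.7, 21.3]
opening: 0.297
grasp_force: 15.9
[(0.64, array([ 0.592, -0.015,  0.   ]))]
[(40, 292), (70, 263), (100, 261), (130, 262), (160, 262), (190, 263), (220, 318), (250, 262), (280, 277), (340, 261), (370, 261), (400, 261), (430, 261), (460, 280)]
0 [[65.6, 261.8], [29.5, 293.6], [431.3, 261.2], [465.5, 293.1]]
-0.005 [[64.0, 253.6], [27.1, 284.2], [432.8, 252.9], [467.7, 283.6]]
-0.01 [[62.3, 245.2], [24.7, 274.5], [434.3, 244.5], [470.0, 273.9]]
```

The front edge of the batten is at row 261–262 across its width, exactly where the flush model puts it (261.8 to 261.2), and the force rose to 30 N, so the board is tight. I'll back off and look at the clamps from two wrist positions.

```bash
python3 -m pendant '[-0.01,0.0014,0,0,0,0,-0.02,0.0028,0,0,0,0,-0.02,0.0028,0.04,0,0,0,-0.02,0.0028,0.28,0,0,0,-0.02,0.0028,0.28,0,0,0,-0.02,0.0028,0.28,0,0,0,-0.02,0.0028,0.28,0,0,0,-0.02,0.0028,0.28,0,0,0]' 1
python3 -m pendant '[-0.02,-0.25,0.02,0,0,0,-0.02,-0.25,0.02,0,0,0,-0.02,-0.25,0.02,0,0,0,-0.02,-0.25,0.02,0,0,0,-0.02,-0.25,0.02,0,0,0,-0.02,-0.25,0.02,0,0,0,-0.02,-0.25,0.02,0,0,0,-0.02,-0.25,0.02,0,0,0]'
cat > look.py <<'E'
from h import *
s=bot.get_state(); print(s['eef_pos'])
camera('wrist')
for t in ("clamp_a","clamp_a_grip","clamp_a_pads","rack"):
    print(t,[(round(d['conf'],2),np.round(d['position'],4).tolist()) for d in pinpoint(t,'wrist')])
E
python3 look.py
python3 - <<'E'
from h import *
k=calibration('top');camera('top');c=np.array([.5918,-.0173])
print([(round(d['conf'],2),np.round(d['position'],3)) for d in pinpoint('board','top')])
for d in masks_of('board','top'):
    ys,xs=np.nonzero(d['pixels'])
    if abs(xs.mean()-259)<30:
        p,f=fit('board',[(d['pixels'].astype(np.uint8),k)],[.592,-.016,-.14]); print(np.round(p,4),f)
E
python3 -m pendant '[-0.05,0.03,0,0,0,0,-0.05,0.03,0,0,0,0,-0.05,0.03,0,0,0,0]'
python3 look.py
```

```text
time_s: 13.9
eef_pos: [0.5071, -0.0029, 0.234]
tool_rot: [0.001, 0.071, 0.997, 0.0]
ft_force: [0.8, 0.6, 0.4]
opening: 1.003
grasp_force: 0.0
time_s: 14.57
eef_pos: [0.4867, -0.2551, 0.2513]
tool_rot: [0.0, 0.073, 0.997, -0.0]
ft_force: [0.1, 0.3, 0.1]
opening: 0.994
grasp_force: 0.0
[ 0.48672602 -0.25510341  0.25128109]
clamp_a [(0.89, [0.4553, -0.2661, 0.1154]), (0.61, [0.5641, -0.2911, 0.1211]), (0.21, [0.7054, -0.0518, 0.0056])]
clamp_a_grip [(0.58, [0.5624, -0.2951, 0.1617]), (0.31, [0.564, -0.2939, 0.1194])]
clamp_a_pads [(0.83, [0.5663, -0.287, 0.0736])]
rack [(0.61, [0.511, -0.2833, 0.0025])]
[(0.93, array([ 0.229,  0.21 , -0.003])), (0.86, array([ 0.792, -0.313, -0.002])), (0.6, array([ 0.591, -0.017,  0.001]))]
[ 0.5904 -0.0067 -0.1797] 2.267876940133038
time_s: 15.22
eef_pos: [0.4359, -0.2216, 0.2524]
tool_rot: [0.001, 0.07, 0.998, -0.0]
ft_force: [1.1, -0.5, 1.4]
opening: 0.999
grasp_force: 0.0
[ 0.43588507 -0.22157049  0.25240507]
clamp_a [(0.87, [0.4557, -0.2683, 0.118]), (0.57, [0.5657, -0.2904, 0.1201])]
clamp_a_grip [(0.67, [0.5651, -0.2961, 0.1632])]
clamp_a_pads [(0.72, [0.5669, -0.2864, 0.0736])]
rack []
```

Both views agree: the near clamp is at about (0.4555, −0.268, 0.117), the far one at (0.565, −0.292, 0.120), and the stand's yaw is about −10.5°. I'll grip the near clamp.

```bash
python3 -m pendant '[0.0195,-0.047,0,0,0,-2,0.0195,-0.047,-0.02,0,0,-2,0.0195,-0.047,-0.06,0,0,-2,0.0195,-0.047,-0.1,0,0,-2,0.0195,-0.047,-0.125,0,0,-2,0.0195,-0.047,-0.133,0,0,-2,0.0195,-0.047,-0.133,0,0,-2,0.0195,-0.047,-0.133,0,0,-2]' 1
python3 look.py
python3 -m pendant '[0,0,0,0,0,0,0,0,0,0,0,0,0,0,0,0,0,0,0,0,0,0,0,0,0,0,0,0,0,0,0,0,0,0,0,0]' 0.1 40
python3 look.py
```

```text
time_s: 16.13
eef_pos: [0.4572, -0.2704, 0.12]
tool_rot: [0.001, 0.089, 0.996, -0.001]
ft_force: [0.9, 0.4, 0.2]
opening: 0.998
grasp_force: 0.0
[ 0.45724831 -0.27043321  0.12003028]
clamp_a [(0.93, [0.4553, -0.2682, 0.1158])]
clamp_a_grip []
clamp_a_pads [(0.92, [0.5677, -0.2873, 0.0727])]
rack []
time_s: 16.88
eef_pos: [0.4566, -0.2698, 0.1184]
tool_rot: [-0.0, 0.089, 0.996, 0.0]
ft_force: [-0.1, -0.6, -1.0]
opening: 0.281
grasp_force: 40.4
[ 0.45656272 -0.26978006  0.11843244]
clamp_a [(0.72, [0.4551, -0.2635, 0.1116])]
clamp_a_grip []
clamp_a_pads [(0.65, [0.5656, -0.2866, 0.0747])]
rack [(0.57, [0.5124, -0.28, 0.0035])]
```

It is squeezed to the stop (opening 0.28, 40 N). Now lift, then swing over towards the left end of the board, turning +92°.

```bash
python3 -m pendant '[0,0,0.02,0,0,0,0,0,0.05,0,0,0,0,0,0.09,0,0,0,0,0,0.13,0,0,0,0,0,0.16,0,0,0,0,0,0.165,0,0,0]'
python3 -m pendant '[0.01,0.03,0,0,0,7,0.03,0.06,0,0,0,14,0.045,0.09,0,0,0,21,0.06,0.12,0,0,0,28,0.07,0.15,0,0,0,35,0.08,0.17,0,0,0,42,0.08,0.17,0,0,0,46,0.08,0.17,0,0,0,46]'
python3 -m pendant '[0.01,0.03,0,0,0,7,0.03,0.06,0,0,0,14,0.045,0.09,0,0,0,21,0.06,0.12,0,0,0,28,0.066,0.15,0,0,0,35,0.066,0.16,0,0,0,42,0.066,0.16,0,0,0,46,0.066,0.16,0,0,0,46]'
python3 look.py
python3 - <<'E'
from h import *
s=bot.get_state(); print(R.from_quat(np.roll(s['tool_rot'],-1)).as_matrix().round(3).tolist(),s['joints'].round(2))
for c in('top','side'):
    camera(c)
    for t in ("clamp_a","clamp_a_grip","clamp_a_pads"): print(c,t,[(round(d['conf'],2),np.round(d['position'],4).tolist()) for d in pinpoint(t,c)])
E
```

```text
time_s: 17.63
eef_pos: [0.4576, -0.271, 0.2904]
tool_rot: [0.004, 0.089, 0.996, -0.002]
ft_force: [-0.1, 0.2, -0.6]
opening: 0.278
grasp_force: 40.4
time_s: 18.3
eef_pos: [0.5369, -0.0984, 0.2823]
tool_rot: [-0.001, -0.31, 0.951, 0.0]
ft_force: [-0.2, -0.0, -2.2]
opening: 0.281
grasp_force: 40.4
time_s: 18.97
eef_pos: [0.6026, 0.0604, 0.2827]
tool_rot: [-0.001, -0.655, 0.755, 0.0]
ft_force: [-0.5, -1.0, -0.5]
opening: 0.278
grasp_force: 40.4
[0.60258675 0.0604192  0.28274223]
clamp_a []
clamp_a_grip []
clamp_a_pads [(0.73, [0.6065, 0.0561, 0.3195])]
rack []
[[-0.145, -0.989, 0.0], [-0.989, 0.145, 0.0], [-0.0, -0.0, -1.0]] [ 0.43  0.08  0.27  0.   -1.76 -0.57]
top clamp_a [(0.57, [0.562, -0.2869, 0.1198]), (0.44, [0.6053, 0.0524, 0.2734])]
top clamp_a_grip [(0.55, [0.5691, -0.2917, 0.1621])]
top clamp_a_pads [(0.51, [0.5626, -0.2946, 0.071]), (0.23, [0.5907, -0.0167, 0.0006])]
side clamp_a [(0.63, [0.5663, -0.2891, 0.1163]), (0.63, [0.6044, 0.0553, 0.2735])]
side clamp_a_grip [(0.84, [0.5654, -0.2895, 0.1644]), (0.51, [0.5917, -0.0147, 0.0028])]
side clamp_a_pads [(0.92, [0.5663, -0.293, 0.0723])]
```

```bash
python3 -m pendant '[0,0,-0.04,0,0,0,0,0,-0.075,0,0,0,0,0,-0.095,0,0,0,0,0,-0.105,0,0,0,0,0,-0.113,0,0,0,0,0,-0.12,0,0,0,0,0,-0.127,0,0,0,0,0,-0.127,0,0,0]'
python3 -m pendant '[0,0,-0.008,0,0,0,0,0,-0.016,0,0,0,0,0,-0.024,0,0,0,0,0,-0.03,0,0,0,0,0,-0.034,0,0,0,0,0,-0.036,0,0,0,0,0,-0.036,0,0,0]'
python3 - <<'E'
from h import *
for c in('side',):
    camera(c)
    for t in ("clamp_a","clamp_a_grip","clamp_a_pads","board"): print(c,t,[(round(d['conf'],2),np.round(d['position'],4).tolist()) for d in pinpoint(t,c)])
E
```

```text
time_s: 20.28
eef_pos: [0.6026, 0.0603, 0.1561]
tool_rot: [-0.0, -0.655, 0.756, 0.0]
ft_force: [-1.2, 0.2, -1.9]
opening: 0.277
grasp_force: 40.4
time_s: 20.87
eef_pos: [0.6024, 0.0601, 0.1198]
tool_rot: [-0.0, -0.655, 0.756, 0.0]
ft_force: [-0.6, 1.1, -1.0]
opening: 0.284
grasp_force: 40.4
side clamp_a [(0.83, [0.5647, -0.2901, 0.1153]), (0.72, [0.5997, 0.0502, 0.1071])]
side clamp_a_grip [(0.65, [0.5654, -0.2903, 0.1655])]
side clamp_a_pads []
side board [(0.8, [0.7889, -0.3121, -0.0013]), (0.66, [0.5941, -0.0122, 0.0005]), (0.57, [0.232, 0.2066, 0.0013])]
```

No contact forces and the clamp is astride the edges. Releasing and lifting.

```bash
python3 -m pendant '[0,0,0,0,0,0,0,0,0,0,0,0,0,0,0,0,0,0,0,0,0,0,0,0,0,0,0,0,0,0]' 1
python3 -m pendant '[0,0,0.02,0,0,0,0,0,0.05,0,0,0,0,0,0.09,0,0,0,0,0,0.13,0,0,0,0,0,0.16,0,0,0,0,0,0.16,0,0,0]'
python3 -m pendant '[-0.01,-0.03,0,0,0,-7,-0.025,-0.07,0,0,0,-14,-0.03,-0.11,0,0,0,-21,-0.04,-0.15,0,0,0,-28,-0.05,-0.19,0,0,0,-35,-0.05,-0.19,0,0,0,-42,-0.05,-0.19,0,0,0,-46,-0.05,-0.19,0,0,0,-46]'
python3 -m pendant '[-0.01,-0.03,0,0,0,-7,-0.025,-0.07,0,0,0,-14,-0.025,-0.11,0,0,0,-21,-0.025,-0.15,0,0,0,-28,-0.025,-0.162,0,0,0,-35,-0.025,-0.162,0,0,0,-42,-0.025,-0.162,0,0,0,-46,-0.025,-0.162,0,0,0,-46]'
python3 look.py
python3 - <<'E'
from h import *
for c in('side','top'):
    camera(c)
    for t in ("clamp_a","clamp_a_grip","clamp_a_pads","board"): print(c,t,[(round(d['conf'],2),np.round(d['position'],4).tolist()) for d in pinpoint(t,c)])
E
```

```text
time_s: 21.53
eef_pos: [0.6028, 0.0602, 0.1209]
tool_rot: [0.0, -0.655, 0.756, -0.0]
ft_force: [-1.3, -0.6, 1.2]
opening: 0.967
grasp_force: 0.0
time_s: 22.03
eef_pos: [0.6045, 0.0596, 0.2895]
tool_rot: [0.005, -0.655, 0.756, -0.003]
ft_force: [-0.0, -0.4, 1.4]
opening: 1.001
grasp_force: 0.0
time_s: 22.7
eef_pos: [0.5524, -0.1307, 0.2808]
tool_rot: [0.0, -0.306, 0.952, -0.0]
ft_force: [-0.1, 0.4, -0.1]
opening: 1.004
grasp_force: 0.0
time_s: 23.37
eef_pos: [0.5278, -0.2919, 0.2803]
tool_rot: [-0.0, 0.089, 0.996, 0.0]
ft_force: [0.3, -0.4, -0.7]
opening: 1.0
grasp_force: 0.0
[ 0.52775608 -0.2919044   0.28027741]
clamp_a [(0.75, [0.5638, -0.289, 0.1206])]
clamp_a_grip [(0.81, [0.567, -0.2925, 0.163])]
clamp_a_pads [(0.57, [0.5653, -0.2845, 0.0759]), (0.48, [0.5655, -0.2901, 0.1196])]
rack [(0.61, [0.5103, -0.282, 0.0027])]
side clamp_a [(0.85, [0.602, 0.0557, 0.1139]), (0.55, [0.5672, -0.2932, 0.1162]), (0.22, [0.5134, -0.2839, -0.0017])]
side clamp_a_grip [(0.54, [0.5664, -0.2918, 0.1641])]
side clamp_a_pads [(0.85, [0.5619, -0.2935, 0.0727])]
side board [(0.97, [0.2323, 0.2088, -0.0019]), (0.94, [0.5926, -0.0126, 0.0012]), (0.57, [0.7858, -0.3117, 0.0022])]
top clamp_a [(0.66, [0.5605, -0.287, 0.1212]), (0.58, [0.6041, 0.0557, 0.1179])]
top clamp_a_grip [(0.6, [0.5689, -0.2923, 0.161]), (0.23, [0.5919, -0.0176, -0.0027])]
top clamp_a_pads [(0.55, [0.5619, -0.2905, 0.0723])]
top board [(0.97, [0.5899, -0.0164, -0.0026]), (0.94, [0.2283, 0.2094, -0.0034]), (0.74, [0.7918, -0.3125, 0.001]), (0.6, [0.5635, -0.2932, 0.071])]
```

First clamp is in place at (0.603, 0.056, 0.115). Now the second.

```bash
python3 -m pendant '[0.037,0.001,0,0,0,0,0.037,0.001,-0.03,0,0,0,0.037,0.001,-0.07,0,0,0,0.037,0.001,-0.11,0,0,0,0.037,0.001,-0.14,0,0,0,0.037,0.001,-0.155,0,0,0,0.037,0.001,-0.16,0,0,0,0.037,0.001,-0.16,0,0,0]' 1
python3 -m pendant '[0,0,0,0,0,0,0,0,0,0,0,0,0,0,0,0,0,0,0,0,0,0,0,0,0,0,0,0,0,0,0,0,0,0,0,0]' 0.1 40
python3 -m pendant '[0,0,0.02,0,0,0,0,0,0.05,0,0,0,0,0,0.09,0,0,0,0,0,0.13,0,0,0,0,0,0.16,0,0,0,0,0,0.165,0,0,0,0,0,0.165,0,0,0]'
```

```text
time_s: 24.78
eef_pos: [0.564, -0.2907, 0.1192]
tool_rot: [-0.001, 0.088, 0.996, 0.0]
ft_force: [-0.0, 0.1, 0.6]
opening: 1.002
grasp_force: 0.0
time_s: 25.28
eef_pos: [0.5646, -0.2907, 0.1205]
tool_rot: [0.0, 0.089, 0.996, 0.0]
ft_force: [0.8, -0.0, -2.2]
opening: 0.278
grasp_force: 43.6
time_s: 25.87
eef_pos: [0.5653, -0.2912, 0.2886]
tool_rot: [0.003, 0.089, 0.996, -0.0]
ft_force: [0.5, -0.1, -2.4]
opening: 0.28
grasp_force: 43.6
```

```bash
python3 -m pendant '[0,0.02,0,0,0,7,0.003,0.04,0,0,0,14,0.005,0.06,0,0,0,21,0.008,0.08,0,0,0,28,0.008,0.1,0,0,0,35,0.008,0.1,0,0,0,42,0.008,0.1,0,0,0,46,0.008,0.1,0,0,0,46]'
python3 -m pendant '[0,0.02,0,0,0,7,0.003,0.04,0,0,0,14,0.005,0.06,0,0,0,21,0.0086,0.08,0,0,0,28,0.0086,0.1,0,0,0,35,0.0086,0.1003,0,0,0,42,0.0086,0.1003,0,0,0,46,0.0086,0.1003,0,0,0,46]'
python3 - <<'E'
from h import *
s=bot.get_state(); p=s['eef_pos']
C=lambda q:((np.array(q)[:2]-[.5918,-.0173])@np.array([[.99,.14],[-.14,.99]])*1000).round(1)
print(p,C(p))
for c in('top','side'):
    camera(c)
    for t in ("clamp_a","board"): print(c,t,[(round(d['conf'],2),np.round(d['position'],4).tolist(),C(d['position'])) for d in pinpoint(t,c)])
E
```

```text
time_s: 26.53
eef_pos: [0.5723, -0.19, 0.2831]
tool_rot: [-0.001, -0.309, 0.951, 0.001]
ft_force: [0.7, -0.4, -0.8]
opening: 0.28
grasp_force: 43.6
time_s: 27.2
eef_pos: [0.5809, -0.0901, 0.2838]
tool_rot: [-0.001, -0.655, 0.755, 0.001]
ft_force: [0.3, 0.3, -1.6]
opening: 0.276
grasp_force: 43.6
[ 0.58090801 -0.09011165  0.28380312] [ -0.6 -73.6]
top clamp_a [(0.59, [0.6017, 0.0565, 0.1187], array([-0.5, 74.4])), (0.46, [0.5826, -0.0897, 0.2742], array([  1., -73.]))]
top board [(0.94, [0.2285, 0.2082, -0.0011], array([-391.2,  172.4])), (0.88, [0.592, -0.0142, -0.0002], array([-0.2,  3.1])), (0.74, [0.788, -0.3146, -0.0018], array([ 235.9, -266.9]))]
side clamp_a [(0.93, [0.5818, -0.0896, 0.2691], array([  0.2, -73. ])), (0.56, [0.5986, 0.0534, 0.1156], array([-3.2, 70.9]))]
side board [(0.93, [0.2333, 0.2065, 0.0012], array([-386.2,  171.4])), (0.87, [0.7885, -0.3113, 0.0007], array([ 235.9, -263.5])), (0.6, [0.5944, -0.0115, 0.0019], array([1.8, 6.1]))]
```

```bash
python3 -m pendant '[0.0005,0,-0.04,0,0,0,0.0005,0,-0.075,0,0,0,0.0005,0,-0.095,0,0,0,0.0005,0,-0.105,0,0,0,0.0005,0,-0.113,0,0,0,0.0005,0,-0.12,0,0,0,0.0005,0,-0.127,0,0,0,0.0005,0,-0.127,0,0,0]'
python3 -m pendant '[0,0,-0.008,0,0,0,0,0,-0.016,0,0,0,0,0,-0.024,0,0,0,0,0,-0.029,0,0,0,0,0,-0.033,0,0,0,0,0,-0.034,0,0,0,0,0,-0.034,0,0,0]'
python3 -m pendant '[0,0,0,0,0,0,0,0,0,0,0,0,0,0,0,0,0,0,0,0,0,0,0,0,0,0,0,0,0,0]' 1
python3 -m pendant '[0,0,0.02,0,0,0,0,0,0.05,0,0,0,0,0,0.09,0,0,0,0,0,0.13,0,0,0,0,0,0.17,0,0,0,0,0,0.17,0,0,0]'
python3 -m pendant '[-0.04,-0.03,0,0,0,0,-0.08,-0.06,0,0,0,0,-0.12,-0.1,0,0,0,0,-0.13,-0.13,0,0,0,0,-0.13,-0.16,0,0,0,0,-0.13,-0.16,0,0,0,0,-0.13,-0.16,0,0,0,0]'
python3 - <<'E'
from h import *
C=lambda q:((np.array(q)[:2]-[.5918,-.0173])@np.array([[.99,.14],[-.14,.99]])*1000).round(1)
for c in('top','side'):
    k=calibration(c); im=camera(c)
    for t in ("clamp_a","clamp_a_grip","clamp_a_pads","board","can","jug","jar"): print(c,t,[(round(d['conf'],2),np.round(d['position'],4).tolist(),C(d['position'])) for d in pinpoint(t,c)])
    if c=='top':
      for d in masks_of('board',c):
        ys,xs=np.nonzero(d['pixels'])
        if abs(xs.mean()-259)<30 and abs(ys.mean()-185)<30:
          p,f=fit('board',[(d['pixels'].astype(np.uint8),k)],[.592,-.016,-.14]); print('fit',np.round(p,4),C(p),f)
E
```

```text
time_s: 28.17
eef_pos: [0.5817, -0.0904, 0.1581]
tool_rot: [-0.0, -0.655, 0.756, 0.0]
ft_force: [-0.0, -0.1, -1.8]
opening: 0.279
grasp_force: 43.6
time_s: 28.75
eef_pos: [0.5816, -0.0905, 0.1242]
tool_rot: [-0.0, -0.655, 0.756, 0.0]
ft_force: [-0.2, -0.4, -1.3]
opening: 0.279
grasp_force: 43.6
time_s: 29.17
eef_pos: [0.582, -0.0906, 0.1251]
tool_rot: [0.0, -0.655, 0.756, -0.0]
ft_force: [-0.6, -0.1, 0.2]
opening: 0.958
grasp_force: 0.0
time_s: 29.67
eef_pos: [0.5834, -0.0919, 0.3051]
tool_rot: [0.005, -0.655, 0.756, -0.005]
ft_force: [0.1, -1.2, 2.7]
opening: 0.999
grasp_force: 0.0
time_s: 30.25
eef_pos: [0.4506, -0.2527, 0.295]
tool_rot: [0.0, -0.653, 0.757, -0.0]
ft_force: [0.5, 0.3, -0.9]
opening: 1.001
grasp_force: 0.0
top clamp_a [(0.65, [0.6043, 0.0545, 0.1162], array([ 2.3, 72.8]))]
top clamp_a_grip []
top clamp_a_pads []
top board [(0.88, [0.5893, -0.0176, -0.001], array([-2.4, -0.6])), (0.84, [0.2303, 0.2115, 0.0003], array([-389.9,  175.9]))]
top can [(0.72, [0.4919, 0.2862, -0.0031], array([-141.4,  286.5]))]
top jug [(0.89, [0.6192, 0.2998, 0.0015], array([-17.3, 317.8])
[... 154 characters left out ...]
824, -0.0893, 0.1168], array([  0.8, -72.6])), (0.52, [0.5991, 0.0543, 0.1164], array([-2.8, 71.9]))]
side clamp_a_grip [(0.54, [0.5824, -0.0903, 0.167], array([  0.9, -73.6]))]
side clamp_a_pads [(0.75, [0.5811, -0.0934, 0.0763], array([  0.1, -76.8]))]
side board [(0.83, [0.5922, -0.0082, 0.0009], array([-0.9,  9.1])), (0.8, [0.2308, 0.2066, 0.0004], array([-388.7,  171.1])), (0.79, [0.7892, -0.3104, -0.0031], array([ 236.5, -262.5]))]
side can [(0.79, [0.4926, 0.2864, -0.0005], array([-140.7,  286.8])), (0.51, [0.6038, 0.056, 0.1637], array([ 1.6, 74.2]))]
side jug [(0.71, [0.6183, 0.2988, 0.0024], array([-18. , 316.6]))]
side jar [(0.45, [0.7067, -0.0541, 0.0105], array([118.9, -20.3]))]
```

Both clamps report right. As a last check I'll take the wrist camera back over the board to confirm it is still flush and both clamps are seated.

```bash
python3 -m pendant '[0,0.03,0,0,0,-7,0,0.06,0,0,0,-14,-0.01,0.09,0,0,0,-21,-0.02,0.12,0,0,0,-28,-0.02,0.13,0,0,0,-35,-0.02,0.13,0,0,0,-42,-0.02,0.13,0,0,0,-46,-0.02,0.13,0,0,0,-46]'
python3 -m pendant '[0,0.03,0,0,0,-7,0,0.06,0,0,0,-14,-0.01,0.09,0,0,0,-21,-0.02,0.11,0,0,0,-28,-0.02,0.11,0,0,0,-35,-0.02,0.11,0,0,0,-42,-0.02,0.11,0,0,0,-46,-0.02,0.11,0,0,0,-46]'
python3 - <<'E'
from h import *
C=lambda q:((np.array(q)[:2]-[.5918,-.0173])@np.array([[.99,.14],[-.14,.99]])*1000).round(1)
s=bot.get_state();print(s['eef_pos'])
for i in range(2):
  k=calibration('wrist'); im=camera('wrist')
  for t in ("clamp_a","clamp_a_grip","clamp_a_pads","board"): print(t,[(round(d['conf'],2),np.round(d['position'],4).tolist(),C(d['position'])) for d in pinpoint(t,'wrist')])
for d in masks_of('board','wrist'):
    m=d['pixels']; xs=[x for x in range(5,510,15) if m[:,x].any()]; print(round(d['conf'],2),[(x,int(np.argmax(m[:,x]))) for x in xs])
for dx in (0,-.005): print(dx,proj(place(BOXES['board'][1],[.5918+dx*.99,-.0173-dx*.14,-.14]),k)[[0,2,1,3]].round(1).tolist())
E
```

```text
time_s: 31.77
eef_pos: [0.4317, -0.1201, 0.2947]
tool_rot: [0.0, -0.307, 0.952, 0.0]
ft_force: [-0.1, -0.3, -0.2]
opening: 1.001
grasp_force: 0.0
time_s: 32.43
eef_pos: [0.4117, -0.0105, 0.2946]
tool_rot: [0.0, 0.089, 0.996, 0.0]
ft_force: [0.2, 0.4, 0.9]
opening: 0.998
grasp_force: 0.0
[ 0.41168822 -0.01047053  0.29455107]
clamp_a [(0.88, [0.6041, 0.0619, 0.1156], array([ 1.1, 80.1])), (0.57, [0.5815, -0.0911, 0.1223], array([  0.1, -74.5])), (0.33, [0.7032, -0.0504, 0.0075], array([114.9, -17.2]))]
clamp_a_grip [(0.67, [0.5811, -0.0918, 0.1639], array([ -0.2, -75.3]))]
clamp_a_pads [(0.97, [0.5828, -0.0876, 0.0777], array([  0.9, -70.9])), (0.29, [0.6042, 0.0584, 0.0709], array([ 1.7, 76.7]))]
board [(0.72, [0.6055, 0.0547, 0.1621], array([ 3.5, 73.2])), (0.63, [0.5918, -0.014, -0.0027], array([-0.5,  3.3]))]
clamp_a [(0.72, [0.6029, 0.0634, 0.1148], array([-0.3, 81.4])), (0.55, [0.5773, -0.0908, 0.1198], array([ -4.1, -74.8]))]
clamp_a_grip [(0.68, [0.5796, -0.0949, 0.1633], array([ -1.2, -78.5]))]
clamp_a_pads [(0.71, [0.5817, -0.0836, 0.0731], array([ -0.7, -67.1]))]
board [(0.87, [0.5911, -0.016, 0.001], array([-0.9,  1.2]))]
0.74 [(215, 225), (230, 225), (245, 224), (260, 224), (275, 223), (290, 223), (305, 223), (320, 222), (335, 224)]
0.58 [(320, 43), (335, 29), (350, 18), (365, 6), (380, 0), (395, 0), (410, 0), (425, 0), (440, 0), (455, 0), (470, 0), (485, 0)]
0 [[204.3, 225.0], [330.6, 220.7], [201.4, 232.9], [335.3, 228.4]]
-0.005 [[204.1, 222.0], [330.7, 217.8], [201.1, 229.8], [335.4, 225.3]]
```

```bash
python3 -c "
from cell import finish_job
print(finish_job())"
```

```text
the job is handed in; nothing more can be done
None
```

The board is flush and upright against the near end of the crate, with both clamps clipped over the top edges about 74 mm either side of the middle; the can, jug and jar did not move, and I handed the job in at about 33 s of the 64 s.

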